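# Scan the blue rack tag with the cordless scanner

## Robot

A 6-joint arm with a two-finger parallel gripper is mounted at the origin on the work surface; the furniture and walls round the work are solid. World frame = base frame: x ahead of the robot, y to its left, z up, the work surface at z = 0. Lengths are in m, angles in degrees, forces in N, time in s.
With the tool pointing down it reaches from about 0.35 to 0.925 m from the base axis. Payload 6.4 kg.
Tool frame: the origin (TCP) lies at the very end of the fingers, on their centre line; the grasp point (between the pads) lies 19 mm behind it; z points along the fingers, y is the line along which they close (so a half turn about z gives the same grasp; the last joint's range is limited). The gripper opens to 94 mm and grips with 3 to 60 N. Pads are 16 mm wide; open, the fingers measure 119 mm over their backs; the gripper's body (75 mm by 177 mm) begins 78 mm behind the grasp point.
Start: joints at [-85.376, 14.043, 89.255, -0, 76.702, -9.975], TCP at [0.164, -0.629, 0.185] pointing down, gripper open.
Joint ranges: [-179.41, 179.41], [-58.25, 129.5], [7.25, 145.43], [-54.29, 234.29], [11.92, 165.04], [-157.13, 157.13]. Speed limits (degrees/s): [147.25, 147.25, 180, 180, 180, 180].

## Interface

Orientations are given as [roll, pitch, yaw] about the fixed x, y, z axes, in that order (R = Rz(yaw) Ry(pitch) Rx(roll)).
In Python, from station import bot, imaging gives the robot as it stands. The module is installed in compiled form; this text tells all that it offers.
- The arm moves only by the shell command python3 -m pendant 'ROWS'. ROWS is JSON, a list of rows, each a list of 3 entries, a list of its own where there are three numbers: the shift along the tool's x, y, z in cm, then the turn, a rotation vector about the tool's x, y, z in degrees, then the opening, from 0 (shut) to 1 (fully open). A call has 1 to 12 rows; each row shifts and turns the commanded pose from where the row before left it, along the tool's axes as they then stand; what a row does not reach is not made up. A row lasts 1/10 s, in which the tool goes at most 50 mm and 8.59 degrees, less where a joint would pass 70% of its speed; a pose out of reach is approached as far as the arm can. A call with a gripper value outside its range is refused whole. The fingers move at their own pace and stop on an object; the grip force is fixed at half the most. Time passes only in rows, so rows that do not move let the fingers close. It gives the time, the measured TCP pose, the force, the opening and the grip force at its end, in the units of the state.
- bot.state(): the state, without advancing time (a new reading comes with each control period).
- imaging.get_image(name): name is "scene" or "top"; returns a dict with "img" (400x640x3 uint8, red, green, blue), "depth" (400x640 float32, m along the optical axis (not along the pixel's ray), 0 where there is no reading), "vertical_fov" (degrees; the focal length in pixels is half the picture's height over the tangent of half this angle, whatever the lens; pixels are square), "cx", "cy" (the principal point, pixels), "camera_from_world" (4x4, takes a point from world to camera coordinates). Camera axes: x right, y down, z forward; pixel columns grow to the right and rows downward; lengths in m; the calibration is good to about 2 mm. A picture is of the moment at which its call begins.
- bot.job_done(): hands the job in; it is judged then, once.
The state is a dict: "clock": time; "q": joint angles; "qd": joint speeds; "joint_efforts": joint torques, N m; "ee_pos": TCP position; "tool_rot": TCP orientation; "ft_force": force on the tool from outside, world axes, zero at the start; "wrist_torque": the same for the moment, N m; "grip_width": finger opening in m; "finger_force": force on a finger pad.
Only numpy, scipy, OpenCV 4.12 (cv2) and the standard library are available. Lean on these libraries where they do the work, as an engineer would, in place of code of your own. Each camera call takes 0.05 s, during which the arm holds its last target. There are 200 camera calls.

## Task

Lift the white cordless scanner out of its dock, which lets you hold it only by front and back, and stand it upright in the middle of the green mat; then take it again by its two flat sides, so that nothing covers its window. Hold it upright and steady for two seconds with the window looking squarely at the middle of the barcode card on the blue tag stand, about 7 cm away, then stand it upright in the middle of the mat again and let go. Do not knock over or shove the cups, bottle and timer behind.

Things in the scene. Friction and masses are not known exactly. Their poses are not given: they have to be found in the camera images.
- scanner: white cordless scanner with a blue pad on top and a black front, 56 (x) x 36 (y) x 70 (z) mm, about 0.16 kg, loose. Origin: centre of its underside, z up; +x is the way it looks. Flat sides at y = +-18 mm, front and back at x = +-28 mm. Starts standing in the dock, axes parallel to the dock's, underside 12 mm above the worktop. Grips 25 to 60 mm above its underside hold well
- scanner_nose: the black front face of the scanner (8 x 34 x 66 mm, x = 20 to 28 mm of the scanner), fixed to it, with the red window in it; same origin and axes as the scanner. While scanning, no finger may touch it
- window (a point): centre of the scanner's red window, on the front face: 28 mm ahead of the scanner's origin and 45 mm above its underside; axes as the scanner's
- spot (a point): the point the scanner reads best: 70 mm straight ahead of the window along the scanner's +x (98 mm ahead of the scanner's origin, 45 mm above its underside)
- dock: grey charging dock, fixed, base 84 (x) x 74 (y) x 12 mm; origin: centre of its underside. Two cheeks 60 mm long (x), at y = +-21 to +-35 mm, rise to 82 mm, level with the top of the scanner between them (3 mm free each side). Open at front (+x) and back but for lips 15.5 mm above the worktop at x = +-34 mm; lift the scanner straight up 75 mm to clear the cheeks
- mat: green square mat with a black rim, 130 x 130 x 4 mm, fixed, sides parallel to world x and y; origin: centre of its underside, top 4 mm higher
- blue_tag: blue tag stand, fixed: round dark foot 56 mm across, 8 mm thin steel post with a blue ball on top, in all 221 mm high, and a barcode card in a blue frame clamped to the post. Origin: centre of the foot's underside, z up; the card faces the stand's -x
- blue_tag_label (a point): centre of the front of the barcode card on the blue stand, 60 x 40 mm white in a 70 x 50 mm blue frame; upright, 130 to 180 mm above the worktop (differs from start to start); axes as the stand's: the card faces -x, y is along its width
- orange_tag: like the blue tag stand but orange: not the one to scan; origin: centre of the foot's underside
- specimen_white: loose bystander: specimen cup with white lid, 60 mm across, 68 mm high; origin: centre of its underside
- specimen_yellow: loose bystander: specimen cup with yellow lid, 60 mm across, 68 mm high; origin: centre of its underside
- strip_bottle: loose bystander: white bottle with dark label and black cap, 45 mm across, 108 mm high; origin: centre of its underside
- timer: loose bystander: white countdown timer lying flat, 64 x 68 x 18 mm; origin: centre of its underside
Things that resemble listed ones, but are neither listed nor needed, are in the scene too. There is more than one size of the scanner; the job needs the middle-sized. There is more than one size of the mat; the one meant has the size given above.

How it is judged (in metres and radians):
On the way, in this order (a step that is already met when the one before it is completed fails the run):
1. the scanner stands upright on the mat, let go (horizontal distance between scanner and mat below 0.045 m and z of scanner in the frame of mat below 0.009 m and angle between scanner's own z axis and vertical below 0.12 rad and contact force between the fingers and scanner below 0.05 N and linear speed of scanner below 0.02 m/s), for 0.2 s.
2. held by its sides, upright and steady for 1.2 s, the scanner looks squarely (within 11 degrees) at the middle of the blue stand's card (within 15 mm) from 45 to 95 mm, no finger on its front (x of spot in the frame of blue_tag_label between -0.025 and 0.025 m and y of spot in the frame of blue_tag_label between -0.015 and 0.015 m and z of spot in the frame of blue_tag_label between -0.015 and 0.015 m and angle between the x axis of scanner and the x axis of blue_tag, either way round below 0.2 rad and angle between scanner's own z axis and vertical below 0.2 rad and contact force between the fingers and scanner above 0.5 N and contact force between the fingers and scanner_nose below 0.05 N and linear speed of scanner below 0.03 m/s and angular speed of scanner below 0.2 rad/s), for 1.2 s.
At the end, for the whole second after the job is handed in: the scanner stands upright (within 7 degrees) on the mat, its centre within 45 mm of the mat's, at rest and let go (all of step 1); the robot touches nothing.
It fails at once if a cup, the bottle or the timer is pushed more than 40 mm or tipped over (distance of any of specimen_white, specimen_yellow, strip_bottle, timer from where it was at the start of the episode above 0.04 m or angle between any of specimen_white, specimen_yellow, strip_bottle, timer's own z axis and vertical above 0.5 rad).
It also fails if it takes over 56 s, if anything falls off the work surface, if the arm or the gripper's body presses on something with over 40 N, if the wrist force passes 120 N, or if a joint passes its speed limit or range.

## Working session

There is one attempt and no reset: what is moved stays moved. The work goes in short steps, Python scripts to look and compute and a shell command to move; the robot and the scene stay as the last step left them, time stands still between calls to the robot, and variables do not carry over. Pictures are saved under pics/ and viewed, at most 10 in all, crops included, and the job is handed in when it is done.

```bash
mkdir -p pics
cat > h.py <<'E'
import numpy as np, cv2
from station import bot, imaging
def cap(n):
    d=imaging.get_image(n); im=d["img"]; D=d["depth"]
    f=200/np.tan(np.radians(d["vertical_fov"]/2))
    T=np.linalg.inv(d["camera_from_world"])
    v,u=np.mgrid[0:400,0:640]
    P=np.stack([(u-d["cx"])/f*D,(v-d["cy"])/f*D,D],-1)@T[:3,:3].T+T[:3,3]
    P[D==0]=np.nan
    return im,P,d
E
python3 - <<'E'
from h import *
for n in("scene","top"):
    im,P,d=cap(n); cv2.imwrite(f"pics/{n}0.png",im[...,::-1]); np.savez(f"{n}0.npz",im=im,P=P)
    print(n,np.linalg.inv(d["camera_from_world"]).round(3).tolist(),d["vertical_fov"])
print(bot.state())
E
```

```text
scene [[-0.511, -0.55, 0.661, -0.486], [-0.86, 0.314, -0.403, 0.451], [0.013, -0.774, -0.633, 0.983], [0.0, 0.0, 0.0, 1.0]] 44.0232012443754
top [[0.013, -0.983, 0.182, 0.227], [-1.0, -0.012, 0.009, -0.102], [-0.007, -0.183, -0.983, 1.221], [0.0, 0.0, 0.0, 1.0]] 50.74234893382569
{'clock': 0.1, 'q': array([-8.53767357e+01,  1.40786630e+01,  8.93161897e+01, -1.07619306e-03,
        7.67014605e+01, -9.97439255e+00]), 'qd': array([ 0.00324085, -0.06760735, -0.2384715 ,  0.0100576 ,  0.07621378,
       -0.02562156]), 'joint_efforts': array([-6.68703365e-06, -4.16913378e+01, -3.15525877e+01,  6.86587882e-02,
        3.09762242e-02, -5.29088879e-05]), 'ee_pos': array([ 0.16378253, -0.62844694,  0.18398811]), 'tool_rot': array([-1.79904961e+02, -1.56511140e-02,  1.45978923e+01]), 'ft_force': array([-0.56849575,  1.0487056 , -0.95879688]), 'wrist_torque': array([-0.0148441 ,  0.04781914,  0.02160916]), 'finger_force': 0.0, 'grip_width': 0.09407107125376132}
```

View pics/scene0.png

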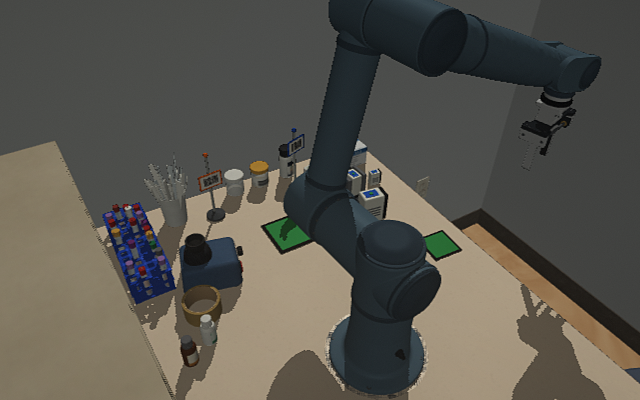

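View pics/top0.png

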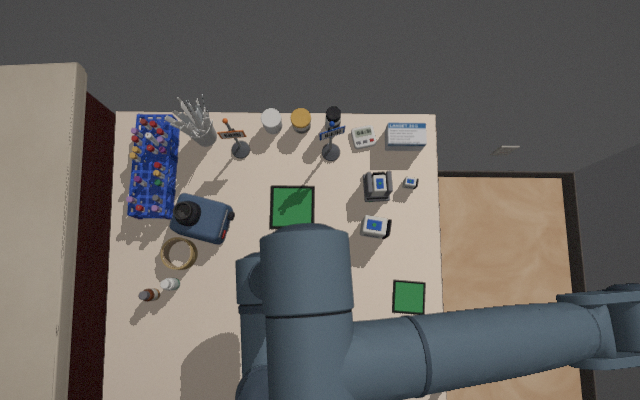

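The scene view is largely hidden by the arm. The top view (up is +x, right is -y) shows the dock with a scanner at (378,185), a larger scanner at (377,226), a small one at (411,183), the mats at (292,207) and (409,297), the blue tag at (331,140) and the orange one at (236,140).

Run:
```python
from h import *
from scipy.spatial.transform import Rotation as R
Z=np.load("top0.npz"); im,P=Z["im"],Z["P"]
S=np.load("scene0.npz")
a=cv2.resize(im[105:245,260:425],None,fx=4,fy=4,interpolation=cv2.INTER_CUBIC)
cv2.imwrite("pics/crop1.png",a[...,::-1])
b=cv2.resize(S["im"][120:250,240:400],None,fx=4,fy=4,interpolation=cv2.INTER_CUBIC)
cv2.imwrite("pics/crop2.png",b[...,::-1])
i=im.astype(int); g=(i[...,1]>i[...,0]+40)&(i[...,1]>i[...,2]+30)
n,l,s,c=cv2.connectedComponentsWithStats(g.astype(np.uint8))
for k in range(1,n):
    if s[k,4]>100:
        q=P[l==k]; lo=np.nanpercentile(q,1,0);hi=np.nanpercentile(q,99,0); print("green",s[k],lo.round(4),hi.round(4),((lo+hi)/2).round(4))
for n,(r0,r1,c0,c1) in dict(dock=(165,205,362,394),foot=(143,163,319,343)).items():
    q=P[r0:r1,c0:c1].reshape(-1,3)
    for lo,hi in ((.074,.09),(.004,.02)):
        w=q[(q[:,2]>lo)&(q[:,2]<hi)]
        if len(w)>8: print(n,lo,len(w),np.median(w,0).round(4),w.min(0).round(4),w.max(0).round(4),[np.round(x,4) if not isinstance(x,tuple) else np.round(x,4) for x in cv2.minAreaRect(w[:,:2].astype(np.float32))])
q=P[118:150,316:350].reshape(-1,3); w=q[(q[:,2]>.1)&(q[:,2]<.25)]
print(len(w)); print(w[::4].round(3).tolist())
```

```text
green [ 273  188   39   38 1373] [ 0.39   -0.0696 -0.0011] [0.4986 0.0393 0.0095] [ 0.4443 -0.0151  0.0042]
green [395 282  28  31 788] [ 0.1504 -0.3886 -0.0031] [ 0.2274 -0.3122  0.0083] [ 0.1889 -0.3504  0.0026]
dock 0.074 469 [ 0.5029 -0.2608  0.0811] [ 0.4733 -0.2972  0.0741] [ 0.534  -0.2248  0.0881] [array([ 0.5035, -0.2616]), array([0.0573, 0.0702]), np.float64(3.9012)]
dock 0.004 186 [ 0.4727 -0.2549  0.0116] [ 0.4542 -0.3129  0.004 ] [ 0.569  -0.2207  0.0199] [array([ 0.5121, -0.2665]), array([0.0918, 0.1141]), np.float64(88.6252)]
foot 0.004 248 [ 0.6093 -0.1284  0.01  ] [ 0.5795 -0.1615  0.0041] [ 0.6395 -0.0953  0.0186] [array([ 0.6098, -0.1302]), array([0.0581, 0.0663]), np.float64(4.7398)]
255
[[0.679, -0.117, 0.102], [0.678, -0.128, 0.105], [0.678, -0.14, 0.106], [0.677, -0.126, 0.101], [0.675, -0.137, 0.105], [0.672, -0.134, 0.105], [0.627, -0.128, 0.213], [0.622, -0.128, 0.218], [0.618, -0.123, 0.222], [0.617, -0.118, 0.217], [0.616, -0.128, 0.219], [0.613, -0.126, 0.219], [0.613, -0.126, 0.213], [0.623, -0.157, 0.189], [0.617, -0.126, 0.197], [0.62, -0.147, 0.189], 
[... 443 characters left out ...]
04, 0.19], [0.607, -0.114, 0.187], [0.61, -0.124, 0.179], [0.615, -0.135, 0.165], [0.618, -0.146, 0.156], [0.622, -0.157, 0.146], [0.604, -0.101, 0.188], [0.607, -0.111, 0.18], [0.61, -0.122, 0.171], [0.613, -0.133, 0.162], [0.618, -0.144, 0.148], [0.602, -0.096, 0.185], [0.606, -0.106, 0.173], [0.609, -0.117, 0.165], [0.611, -0.127, 0.161], [0.615, -0.138, 0.149], [0.602, -0.098, 0.178], [0.606, -0.109, 0.167], [0.609, -0.12, 0.157], [0.613, -0.13, 0.147], [0.603, -0.098, 0.166], [0.606, -0.109, 0.159], [0.609, -0.12, 0.151], [0.601, -0.096, 0.164], [0.604, -0.106, 0.158], [0.609, -0.117, 0.142], [0.619, -0.129, 0.116], [0.604, -0.104, 0.149], [0.615, -0.126, 0.118], [0.617, -0.123, 0.105]]
```

View pics/crop1.png

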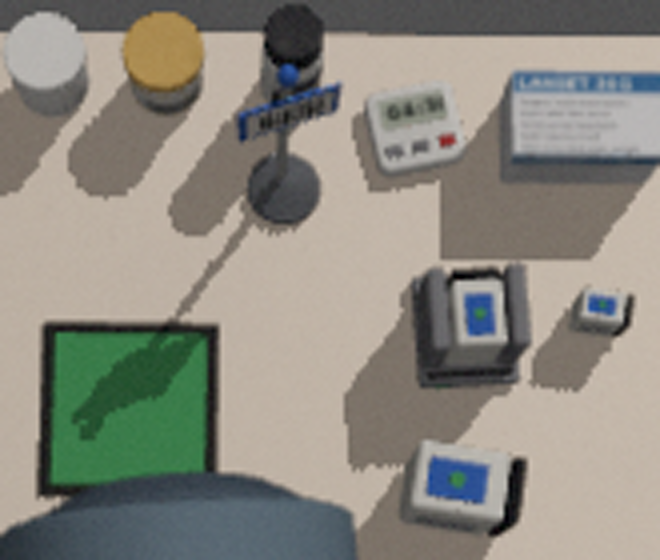

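View pics/crop2.png

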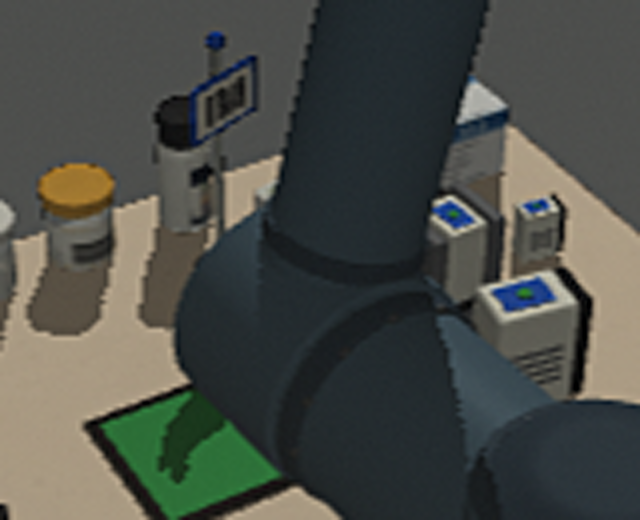

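The crops show the dock scanner between its cheeks (crop1 about (480,315)), with its black front at the far (+x) side. The blue card is at crop1 (288,110), turned slightly towards the robot's left. The mat at (130,410) is the 130 mm one.

```bash
cat >> h.py <<'E'
from scipy.spatial.transform import Rotation as R
def go(p,yaw):
    s=bot.state(); A=R.from_euler("xyz",s["tool_rot"],degrees=True); B=R.from_euler("xyz",[180,0,yaw],degrees=True)
    print("turn",np.degrees(0)+(A.inv()*B).as_rotvec(degrees=True).round(1),"shift cm: before turn",A.inv().apply(np.array(p)-s["ee_pos"]).round(3)*100,"after turn",B.inv().apply(np.array(p)-s["ee_pos"]).round(4)*100)
E
python3 - <<'E'
from h import *
Z=np.load("top0.npz"); P=Z["P"]
q=P[118:150,316:350].reshape(-1,3); q=q[(q[:,2]>.125)&(q[:,2]<.2)]
for it in range(4):
    c=q.mean(0); n=np.linalg.svd(q-c)[2][2]; r=(q-c)@n
    nh=n[:2]*np.sign(n[0]); 
    print(len(q),c.round(4),n.round(3),np.degrees(np.arctan2(nh[1],nh[0])),r.std())
    q=q[abs(r)<max(.004,2*r.std())]
yh=np.array([-nh[1],nh[0]])/np.linalg.norm(nh); w=(q[:,:2])@yh
print(len(q),w.min(),w.max(),q[:,2].min(),q[:,2].max(), yh)
m=(w.min()+w.max())/2; print("label xy",(c[:2]+yh*(m-c[:2]@yh)).round(4))
# horizontal section fit of card
s=cv2.minAreaRect(q[:,:2].astype(np.float32)); print(s)
b=P[208:245,358:395].reshape(-1,3); b=b[b[:,2]>.02]; print("big",b.min(0),b.max(0))
go([.5035,-.2616,.185],93.9)
E
```

```text
198 [ 0.6128 -0.1267  0.1701] [-0.949 -0.313  0.044] 18.276629455307656 0.002579526296105605
188 [ 0.6124 -0.127   0.1697] [-0.948 -0.316  0.028] 18.455660673494094 0.0011733174421157642
186 [ 0.6123 -0.127   0.1695] [-0.948 -0.317  0.024] 18.46743198354225 0.0010509091842730162
185 [ 0.6123 -0.1271  0.1694] [-0.948 -0.317  0.023] 18.47226510287303 0.0010101775819487263
185 -0.3494060706569776 -0.2809412687467116 0.13833263195433787 0.19709708738563259 [-0.31684557  0.94847714]
label xy [ 0.6125 -0.1277]
((0.6135505437850952, -0.12733197212219238), (0.006381680257618427, 0.06846664100885391), 18.514719009399414)
big [ 0.35286004 -0.29048638  0.02106518] [ 0.40707322 -0.21189879  0.10188434]
turn [ -0.1  -0.1 -79.3] shift cm: before turn [ 42.1 -26.9  -0. ] after turn [34.29 36.39 -0.1 ]
```

```bash
python3 -m pendant '[[[0,0,0],[0,0,-7.9],1],[[0,0,0],[0,0,-7.9],1],[[0,0,0],[0,0,-7.9],1],[[0,0,0],[0,0,-7.9],1],[[0,0,0],[0,0,-7.9],1],[[0,0,0],[0,0,-7.9],0.9],[[0,0,0],[0,0,-7.9],0.8],[[0,0,0],[0,0,-7.9],0.8],[[0,0,0],[0,0,-7.9],0.8],[[0,0,0],[0,0,-7.9],0.8]]'
python3 -m pendant '[[[2.8,3,0],[0,0,0],0.8],[[2.8,3,0],[0,0,0],0.8],[[2.8,3,0],[0,0,0],0.8],[[2.8,3,0],[0,0,0],0.8],[[2.8,3,0],[0,0,0],0.8],[[2.8,3,0],[0,0,0],0.8],[[2.8,3,0],[0,0,0],0.8],[[2.8,3,0],[0,0,0],0.8],[[2.8,3,0],[0,0,0],0.8],[[2.8,3,0],[0,0,0],0.8],[[2.8,3,0],[0,0,0],0.8],[[2.8,3,0],[0,0,0],0.8]]'
python3 - <<'E'
from h import *
go([.5035,-.2616,.185],93.9); print(bot.state()["q"].round(1))
im,P,d=cap("scene")
cv2.imwrite("pics/s1.png",cv2.resize(im[100:260,230:430],None,fx=4,fy=4,interpolation=cv2.INTER_CUBIC)[...,::-1]); np.savez("s1.npz",im=im,P=P)
im,P,d=cap("top"); np.savez("t1.npz",im=im,P=P)
E
```

```text
clock: 1.1
ee_pos: [0.1638, -0.6286, 0.1843]
tool_rot: [-180.0, -0.1, 93.9]
ft_force: [0.6, 0.4, -0.1]
grip_width: 0.0753
finger_force: 0.0
clock: 2.3
ee_pos: [0.5028, -0.2695, 0.1846]
tool_rot: [-180.0, -0.0, 93.6]
ft_force: [0.4, -0.4, -0.0]
grip_width: 0.0754
finger_force: 0.0
turn [ 0.   0.  -0.3] shift cm: before turn [ 0.8  0.1 -0. ] after turn [ 0.78  0.13 -0.04]
[-39.6   3.5 101.1  -0.   75.4 -43.2]
```

View pics/s1.png

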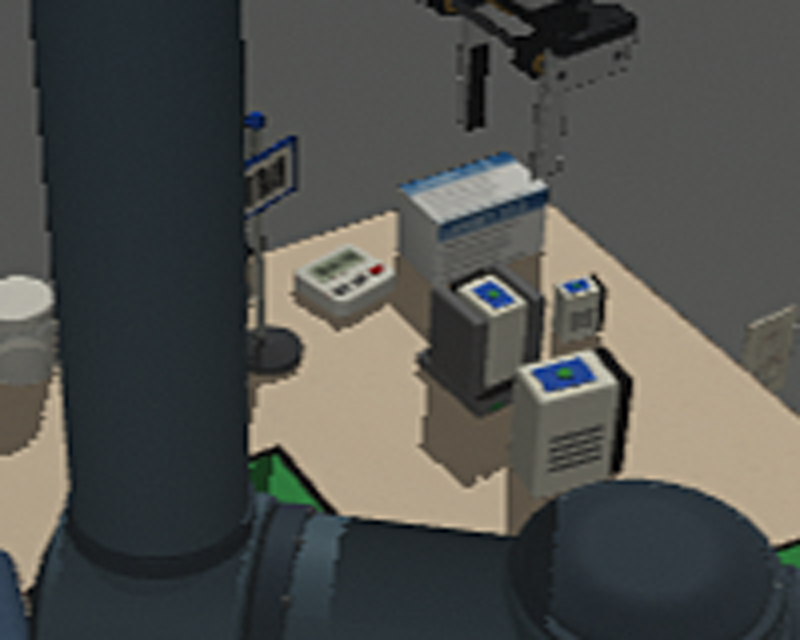

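The scene view shows the dock and scanner free at (490,330) of the crop, the nose facing away from the camera, and the gripper above. I'll check the dock position from this view.

Run:
```python
from h import *
P=np.load("s1.npz")["P"]
q=P[165:206,333:368].reshape(-1,3)
q=q[(q[:,2]>.077)&(q[:,2]<.088)&(abs(q[:,0]-.5035)<.05)&(abs(q[:,1]+.2616)<.05)]
print(len(q),np.median(q,0),q.min(0),q.max(0),cv2.minAreaRect(q[:,:2].astype(np.float32)))
go([.5035,-.2616,.185],93.9)
```

```text
249 [ 0.50066886 -0.25700014  0.08118496] [ 0.47034476 -0.29334353  0.07722189] [ 0.53586443 -0.22221083  0.08789718] ((0.5026945471763611, -0.257681280374527), (0.06461849063634872, 0.07048042863607407), 1.905734658241272)
turn [ 0.  -0.1  0. ] shift cm: before turn [ 0.6 -0.  -0.1] after turn [ 0.61 -0.01 -0.05]
```

```bash
python3 -m pendant '[[[0.7,0,0],[0,0,0.6],0.8],[[0,0,2],[0,0,0],0.8],[[0,0,2],[0,0,0],0.8],[[0,0,2],[0,0,0],0.8],[[0,0,2],[0,0,0],0.8],[[0,0,2],[0,0,0],0.8],[[0,0,2],[0,0,0],0.8],[[0,0,1.5],[0,0,0],0.8],[[0,0,1.2],[0,0,0],0.8],[[0,0,0],[0,0,0],0.8]]'
python3 - <<'E'
from h import *
go([.503,-.260,.038],93.2)
im,P,d=cap("top"); cv2.imwrite("pics/t2.png",cv2.resize(im[140:240,340:440],None,fx=5,fy=5,interpolation=cv2.INTER_CUBIC)[...,::-1])
E
```

```text
clock: 3.4
ee_pos: [0.5002, -0.2636, 0.0362]
tool_rot: [-179.9, -0.1, 92.9]
ft_force: [-0.0, -1.0, 0.4]
grip_width: 0.075
finger_force: 0.0
turn [-0.1 -0.1 -0.3] shift cm: before turn [ 0.3  0.3 -0.2] after turn [ 0.34  0.3  -0.18]
```

View pics/t2.png

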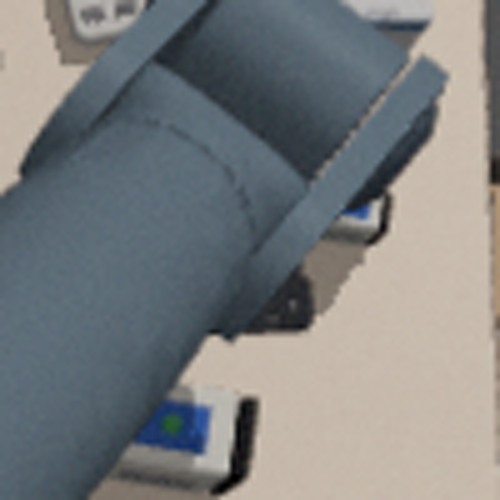

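The top view is blocked by the arm, with no sign of trouble. I'll correct by 3 mm and close on the scanner.

```bash
python3 -m pendant '[[[0.3,0.3,-0.1],[0,0,0],0.8],[[0,0,0],[0,0,0],0.8],[[0,0,0],[0,0,0],0],[[0,0,0],[0,0,0],0],[[0,0,0],[0,0,0],0],[[0,0,0],[0,0,0],0],[[0,0,0],[0,0,0],0],[[0,0,0],[0,0,0],0]]'
python3 -m pendant '[[[0,0,-1],[0,0,0],0],[[0,0,-1],[0,0,0],0],[[0,0,-1],[0,0,0],0],[[0,0,-1],[0,0,0],0]]'
```

```text
clock: 4.25
ee_pos: [0.5044, -0.2611, 0.0392]
tool_rot: [-180.0, 0.0, 93.0]
ft_force: [-2.8, 0.5, 4.4]
grip_width: 0.0559
finger_force: 29.9
clock: 4.65
ee_pos: [0.5047, -0.2611, 0.0801]
tool_rot: [180.0, 0.0, 93.0]
ft_force: [0.4, -0.2, -1.4]
grip_width: 0.056
finger_force: 29.9
```

```bash
python3 -m pendant '[[[0,0,-2],[0,0,0],0],[[0,0,-2],[0,0,0],0],[[0,0,-2],[0,0,0],0],[[0,0,-2],[0,0,0],0],[[0,0,0],[0,0,-5.2],0],[[0,0,0],[0,0,-5.2],0],[[0,0,0],[0,0,-5.1],0],[[0,0,0],[0,0,0],0]]'
python3 - <<'E'
from h import *
go([.4443,-.0151,.16],108.5)
im,P,d=cap("scene"); cv2.imwrite("pics/s3.png",cv2.resize(im[60:260,240:440],None,fx=3,fy=3,interpolation=cv2.INTER_CUBIC)[...,::-1]); np.savez("s3.npz",im=im,P=P)
E
```

```text
clock: 5.45
ee_pos: [0.5045, -0.261, 0.1597]
tool_rot: [180.0, 0.0, 108.5]
ft_force: [0.6, 0.4, -1.0]
grip_width: 0.056
finger_force: 29.9
turn [0. 0. 0.] shift cm: before turn [25.2  2.1 -0. ] after turn [25.23  2.09 -0.03]
```

View pics/s3.png

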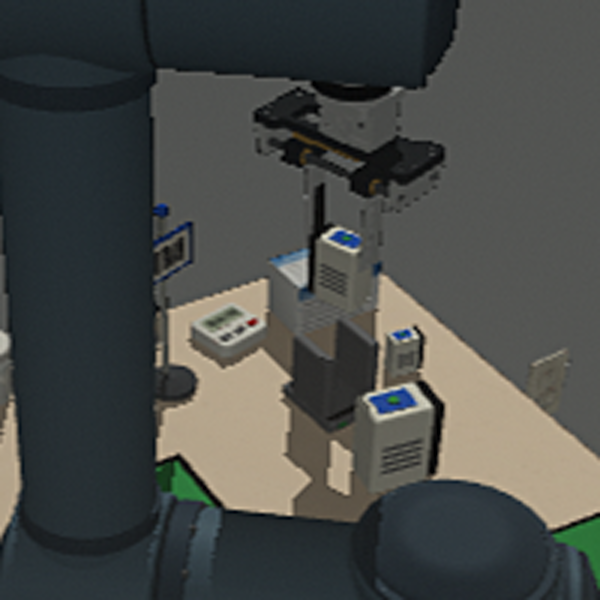

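The picture shows the scanner held upright at (340,270), front on the far left finger's side, with the dock empty and the neighbours untouched.

```bash
python3 -m pendant '[[[2.5,0.2,0],[0,0,0],0],[[2.5,0.2,0],[0,0,0],0],[[2.5,0.2,0],[0,0,0],0],[[2.5,0.2,0],[0,0,0],0],[[2.5,0.2,0],[0,0,0],0],[[2.5,0.2,0],[0,0,0],0],[[2.5,0.2,0],[0,0,0],0],[[2.5,0.2,0],[0,0,0],0],[[2.5,0.2,0],[0,0,0],0],[[2.5,0.2,0],[0,0,0],0],[[0.2,0.1,0],[0,0,0],0],[[0,0,0],[0,0,0],0]]'
python3 -m pendant '[[[0,0,3],[0,0,0],0],[[0,0,3],[0,0,0],0],[[0,0,2.5],[0,0,0],0],[[0,0,2],[0,0,0],0],[[0,0,1],[0,0,0],0],[[0,0,0],[0,0,0],0],[[0,0,0],[0,0,0],0]]'
```

```text
clock: 6.7
ee_pos: [0.4446, -0.0153, 0.1593]
tool_rot: [180.0, 0.0, 108.5]
ft_force: [0.5, 0.7, -1.8]
grip_width: 0.0553
finger_force: 29.9
clock: 7.4
ee_pos: [0.4452, -0.016, 0.0448]
tool_rot: [179.9, 0.0, 108.5]
ft_force: [0.5, -0.4, -1.1]
grip_width: 0.0555
finger_force: 29.9
```

```bash
python3 -m pendant '[[[0,0,0.5],[0,0,0],0],[[0,0,0.4],[0,0,0],0],[[0,0,0.3],[0,0,0],0],[[0,0,0.1],[0,0,0],0],[[0,0,0],[0,0,0],0],[[0,0,0],[0,0,0],0]]'
```

```text
clock: 8.0
ee_pos: [0.4444, -0.0153, 0.0312]
tool_rot: [-180.0, 0.0, 108.5]
ft_force: [-2.6, -0.0, 3.1]
grip_width: 0.0559
finger_force: 29.9
```

```bash
python3 -m pendant '[[[0,0,0],[0,0,0],0.8],[[0,0,0],[0,0,0],0.8],[[0,0,0],[0,0,0],0.8],[[0,0,0],[0,0,0],0.8],[[0,0,0],[0,0,0],0.8],[[0,0,-1],[0,0,0],0.8],[[0,0,-2],[0,0,0],0.8],[[0,0,-2],[0,0,0],0.8],[[0,0,-2],[0,0,0],0.8],[[0,0,-2],[0,0,0],0.8],[[0,0,0],[0,0,0],0.8],[[0,0,0],[0,0,0],0.8]]'
python3 -m pendant '[[[0,0,0],[0,0,8],0.8],[[0,0,0],[0,0,8],0.8],[[0,0,0],[0,0,8],0.8],[[0,0,0],[0,0,8],0.8],[[0,0,0],[0,0,8],0.8],[[0,0,0],[0,0,8],0.8],[[0,0,0],[0,0,8],0.8],[[0,0,0],[0,0,8],0.8],[[0,0,0],[0,0,8],0.8],[[0,0,0],[0,0,8],0.8],[[0,0,0],[0,0,8],0.8],[[0,0,0],[0,0,2],0.8]]'
python3 - <<'E'
from h import *
go([.4444,-.0153,.031],18.5)
im,P,d=cap("scene"); cv2.imwrite("pics/s4.png",cv2.resize(im[100:280,220:420],None,fx=3,fy=3,interpolation=cv2.INTER_CUBIC)[...,::-1]); np.savez("s4.npz",im=im,P=P)
E
```

```text
clock: 9.2
ee_pos: [0.4445, -0.0153, 0.1212]
tool_rot: [180.0, 0.0, 108.5]
ft_force: [1.0, -0.9, -0.5]
grip_width: 0.0753
finger_force: 0.0
clock: 10.4
ee_pos: [0.4433, -0.015, 0.1193]
tool_rot: [-179.9, 0.1, 18.3]
ft_force: [-0.7, 0.3, -0.2]
grip_width: 0.0752
finger_force: 0.0
turn [-0.1  0.1 -0.2] shift cm: before turn [0.1 0.1 8.8] after turn [0.1  0.06 8.83]
```

View pics/s4.png

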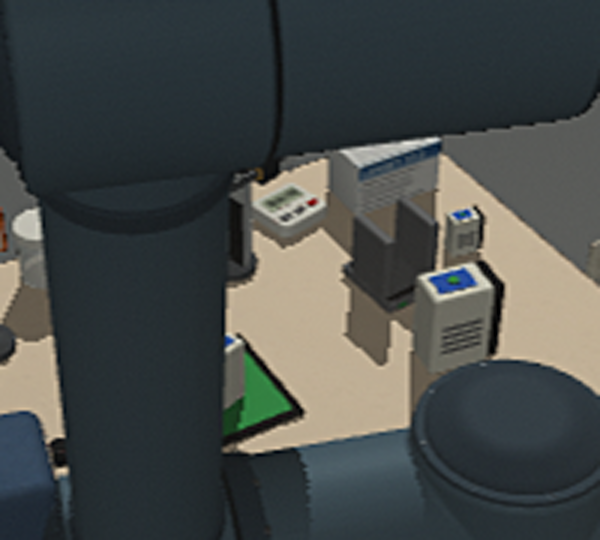

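The scanner stands upright on the mat at (235,370), partly behind the arm. I'll grip it by its sides.

```bash
python3 -m pendant '[[[-0.1,0.05,1],[0,0,0],0.8],[[0,0,2],[0,0,0],0.8],[[0,0,2],[0,0,0],0.8],[[0,0,2],[0,0,0],0.8],[[0,0,1],[0,0,0],0.8],[[0,0,0.8],[0,0,0],0.8],[[0,0,0],[0,0,0],0.8],[[0,0,0],[0,0,0],0.5],[[0,0,0],[0,0,0],0.45],[[0,0,0],[0,0,0],0.4],[[0,0,0],[0,0,0],0],[[0,0,0],[0,0,0],0]]'
python3 -m pendant '[[[0,0,0],[0,0,0],0],[[0,0,0],[0,0,0],0],[[0,0,0],[0,0,0],0],[[0,0,0],[0,0,0],0]]'
```

```text
clock: 11.65
ee_pos: [0.4438, -0.0161, 0.0333]
tool_rot: [180.0, -0.0, 18.5]
ft_force: [1.1, -0.1, -0.6]
grip_width: 0.0384
finger_force: 0.0
clock: 12.05
ee_pos: [0.4438, -0.0162, 0.0332]
tool_rot: [180.0, -0.0, 18.5]
ft_force: [0.2, -0.7, 2.6]
grip_width: 0.0354
finger_force: 30.0
```

```bash
python3 -m pendant '[[[0,0,-1],[0,0,0],0],[[0,0,-2],[0,0,0],0],[[0,0,-2],[0,0,0],0],[[0,0,-2],[0,0,0],0],[[0,0,-2],[0,0,0],0],[[0,0,-2],[0,0,0],0],[[0,0,-0.6],[0,0,0],0],[[0,0,0],[0,0,0],0]]'
python3 -m pendant '[[[0.2,1.5,0],[0,0,0],0],[[0.2,1.5,0],[0,0,0],0],[[0.2,1.5,0],[0,0,0],0],[[0.2,1.5,0],[0,0,0],0],[[0.2,1.5,0],[0,0,0],0],[[0.2,1.5,0],[0,0,0],0],[[0.2,1.5,0],[0,0,0],0],[[0.2,1.5,0],[0,0,0],0],[[0.2,1.5,0],[0,0,0],0],[[0.2,1.5,0],[0,0,0],0],[[0.2,0.9,0],[0,0,0],0],[[0,0,0],[0,0,0],0]]'
python3 - <<'E'
from h import *
go([.5187,-.159,.149],18.5)
im,P,d=cap("scene"); cv2.imwrite("pics/s5.png",cv2.resize(im[60:240,240:440],None,fx=4,fy=3.3,interpolation=cv2.INTER_CUBIC)[...,::-1]); np.savez("s5.npz",im=im,P=P)
E
```

```text
clock: 12.85
ee_pos: [0.444, -0.0162, 0.1497]
tool_rot: [179.9, -0.1, 18.5]
ft_force: [-0.2, -0.0, -1.0]
grip_width: 0.0356
finger_force: 30.0
clock: 14.05
ee_pos: [0.5155, -0.1609, 0.149]
tool_rot: [180.0, -0.0, 18.4]
ft_force: [-0.0, -0.5, -2.3]
grip_width: 0.0358
finger_force: 30.0
turn [ 0.   0.  -0.1] shift cm: before turn [ 0.4 -0.1  0. ] after turn [ 0.37 -0.08  0.  ]
```

View pics/s5.png

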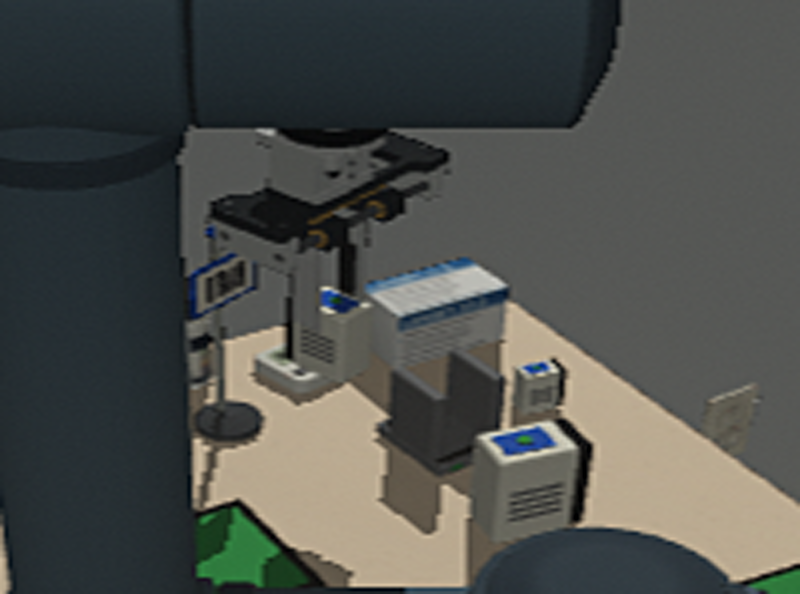

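The scanner is held upright by its sides at (330,330), window towards the card at (223,283), and the card is clearly visible. I'll check the card's height and the scanner's top from this same picture.

Run:
```python
from h import *
Z=np.load("s5.npz"); P=Z["P"]; im=Z["im"].astype(int)
q=P[130:160,284:307].reshape(-1,3); y=np.array([-.317,.948]); x=np.array([.948,.317])
L=np.array([.6125,-.1275])
q=q[(abs((q[:,:2]-L)@x)<.015)&(abs((q[:,:2]-L)@y)<.045)&(q[:,2]>.1)]
s=(q[:,:2]-L)@y; print("card",len(q),"x",np.median((q[:,:2]-L)@x),"y",s.min(),s.max(),"z",q[:,2].min(),q[:,2].max(),np.median(q[:,2]))
for a in np.arange(-.035,.04,.01):
    w=q[abs(s-a)<.005]; print(round(a,3),len(w),w[:,2].min().round(3) if len(w) else 0,w[:,2].max().round(3) if len(w) else 0)
b=(im[...,2]>im[...,0]+50); m=np.zeros_like(b); m[145:157,318:335]=1
t=P[b&m]; print("pad",len(t),np.median(t,0))
go([.5187,-.159,.149],18.5)
```

```text
card 259 x 0.00041376861454251287 y -0.03467219912419998 0.04129040533224744 z 0.10723749937807758 0.2165358132311549 0.1640781955072832
-0.035 8 0.14 0.166
-0.025 20 0.138 0.174
-0.015 24 0.141 0.185
-0.005 35 0.107 0.188
0.005 64 0.112 0.212
0.015 39 0.139 0.217
0.025 34 0.142 0.191
0.035 34 0.142 0.188
pad 35 [ 0.51218639 -0.16321919  0.19107526]
turn [0. 0. 0.] shift cm: before turn [ 0.4  0.  -0. ] after turn [ 0.39  0.   -0.01]
```

```bash
for i in 1; do python3 -m pendant '[[[0.2,0,0],[0,0,0],0],[[0.2,-0.1,0],[0,0,0],0],[[0,0,0],[0,0,0],0],[[0,0,0],[0,0,0],0],[[0,0,0],[0,0,0],0],[[0,0,0],[0,0,0],0],[[0,0,0],[0,0,0],0],[[0,0,0],[0,0,0],0],[[0,0,0],[0,0,0],0],[[0,0,0],[0,0,0],0],[[0,0,0],[0,0,0],0],[[0,0,0],[0,0,0],0]]'
python3 -m pendant '[[[0,0,0],[0,0,0],0],[[0,0,0],[0,0,0],0],[[0,0,0],[0,0,0],0],[[0,0,0],[0,0,0],0],[[0,0,0],[0,0,0],0],[[0,0,0],[0,0,0],0],[[0,0,0],[0,0,0],0],[[0,0,0],[0,0,0],0],[[0,0,0],[0,0,0],0],[[0,0,0],[0,0,0],0],[[0,0,0],[0,0,0],0],[[0,0,0],[0,0,0],0]]'
python3 -m pendant '[[[0,0,0],[0,0,0],0],[[0,0,0],[0,0,0],0],[[0,0,0],[0,0,0],0],[[0,0,0],[0,0,0],0],[[0,0,0],[0,0,0],0],[[0,0,0],[0,0,0],0]]'; done
python3 -c "
from h import *
go([.4440,-.0162,.149],18.5)"
```

```text
clock: 15.3
ee_pos: [0.5184, -0.1577, 0.149]
tool_rot: [180.0, -0.0, 18.5]
ft_force: [0.4, 0.3, -1.1]
grip_width: 0.036
finger_force: 30.0
clock: 16.5
ee_pos: [0.5184, -0.1577, 0.149]
tool_rot: [180.0, -0.0, 18.5]
ft_force: [0.8, 0.4, -0.3]
grip_width: 0.0358
finger_force: 30.0
clock: 17.1
ee_pos: [0.5184, -0.1577, 0.1489]
tool_rot: [-180.0, 0.0, 18.5]
ft_force: [0.2, 0.4, -0.6]
grip_width: 0.0353
finger_force: 30.0
turn [0. 0. 0.] shift cm: before turn [ -2.6 -15.8  -0. ] after turn [-2.560e+00 -1.578e+01 -1.000e-02]
```

```bash
python3 -m pendant '[[[-0.3,-1.5,0],[0,0,0],0],[[-0.3,-1.5,0],[0,0,0],0],[[-0.3,-1.5,0],[0,0,0],0],[[-0.3,-1.5,0],[0,0,0],0],[[-0.2,-1.5,0],[0,0,0],0],[[-0.2,-1.5,0],[0,0,0],0],[[-0.2,-1.5,0],[0,0,0],0],[[-0.2,-1.5,0],[0,0,0],0],[[-0.2,-1.5,0],[0,0,0],0],[[-0.2,-1.5,0],[0,0,0],0],[[-0.2,-0.8,0],[0,0,0],0],[[0,0,0],[0,0,0],0]]'
python3 -m pendant '[[[0,0,2],[0,0,0],0],[[0,0,2],[0,0,0],0],[[0,0,2],[0,0,0],0],[[0,0,2],[0,0,0],0],[[0,0,2],[0,0,0],0],[[0,0,0.5],[0,0,0],0],[[0,0,0.5],[0,0,0],0],[[0,0,0.3],[0,0,0],0],[[0,0,0.2],[0,0,0],0],[[0,0,0.1],[0,0,0],0],[[0,0,0],[0,0,0],0],[[0,0,0],[0,0,0],0]]'
```

```text
clock: 18.3
ee_pos: [0.4431, -0.0152, 0.1489]
tool_rot: [180.0, 0.0, 18.6]
ft_force: [0.3, 0.2, -0.2]
grip_width: 0.036
finger_force: 30.0
clock: 19.5
ee_pos: [0.4439, -0.0162, 0.0333]
tool_rot: [180.0, -0.0, 18.5]
ft_force: [-0.2, -1.2, -1.8]
grip_width: 0.0352
finger_force: 30.0
```

```bash
python3 -m pendant '[[[0,0,0.1],[0,0,0],0],[[0,0,0],[0,0,0],0],[[0,0,0],[0,0,0],0.5],[[0,0,0],[0,0,0],0.6],[[0,0,0],[0,0,0],0.6],[[0,0,0],[0,0,0],0.6],[[0,0,0],[0,0,0],0.6],[[0,0,-1],[0,0,0],0.6],[[0,0,-2],[0,0,0],0.6],[[0,0,-2.5],[0,0,0],0.6],[[0,0,-2.5],[0,0,0],0.6],[[0,0,-2.5],[0,0,0],0.6]]'
python3 -m pendant '[[[-2,0,-2.5],[0,0,0],0.6],[[-2,0,-2.5],[0,0,0],0.6],[[0,-4,0],[0,0,0],0.6],[[0,-4,0],[0,0,0],0.6],[[0,-4,0],[0,0,0],0.6],[[0,-4,0],[0,0,0],0.6],[[0,0,0],[0,0,0],0.6],[[0,0,0],[0,0,0],0.6]]'
python3 - <<'E'
from h import *
im,P,d=cap("top"); cv2.imwrite("pics/t6.png",cv2.resize(im[100:250,220:420],None,fx=4,fy=4,interpolation=cv2.INTER_CUBIC)[...,::-1])
i=im.astype(int); b=(i[...,2]>i[...,0]+50); m=np.zeros_like(b); m[180:245,265:320]=1
t=P[b&m]; print(len(t),np.median(t,0) if len(t) else 0)
E
```

```text
clock: 20.7
ee_pos: [0.4436, -0.0161, 0.1387]
tool_rot: [180.0, -0.0, 18.5]
ft_force: [-0.4, 0.7, -0.3]
grip_width: 0.0564
finger_force: 0.0
clock: 21.5
ee_pos: [0.3549, 0.1233, 0.1875]
tool_rot: [180.0, -0.1, 18.6]
ft_force: [0.0, -0.3, 0.6]
grip_width: 0.0566
finger_force: 0.0
63 [ 0.44048023 -0.01777935  0.07484907]
```

View pics/t6.png

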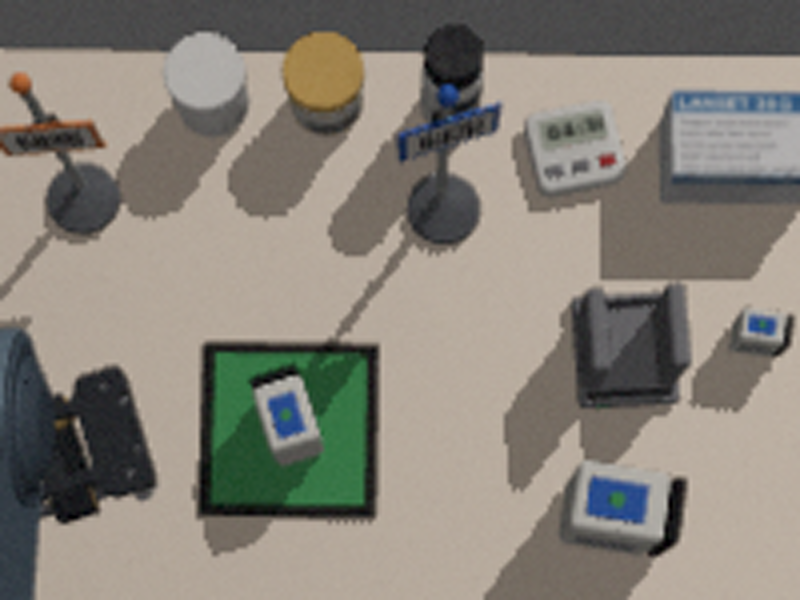

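The scanner stands upright at (287,415), near the middle of the mat. The gripper is clear at left, and the cups, bottle and timer are undisturbed.

```bash
python3 -c "
from station import bot
print(bot.job_done())"
```

```text
the job is handed in; nothing more can be done
None
```

I've handed the job in, with no verdict returned: the scanner was moved from dock to mat, taken by its sides, held about 2.8 s facing the blue card at about 7 cm, and stood upright again within about 5 mm of the mat's middle. The cups, bottle and timer look undisturbed.

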